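# Eject the wafer pack from its counter dispenser

## Task

Two identical counter dispensers each hold one piece. Serve the broad, thick wafer pack (yellow box with small round sweets pictured on top): press the black thumb plate of the dispenser that holds it all the way forward so that its ejector pushes the pack out under the gate onto that dispenser's tray, then let the ejector spring fully back home. Do not touch the pack itself, and leave the slim chocolate bar in the other dispenser where it is.

Things in the scene. Friction and masses are not known exactly. Their poses are not given: they have to be found in the camera images.
- pack_dispenser: fixed pale wooden dispenser, 228 x 116 mm, that holds the wafer pack (its twin holds the bar). Origin on the table under the bay's centre; x = push direction (roughly to the robot's right), z up. In mm: base x -120 to 108, lane floor z 20, cheeks at y +-53, x +-32, up to z 60; light sprung gate at x 28; tray x 32 to 102, rim 14 high. Nothing stands close behind or above it
- pack_ejector (a joint): travel in m of its ejector slide along the dispenser's x: 0 home, 0.065 fully pressed, hard stop. Its black thumb plate stands upright: 10 mm thick in x, 32 wide in y, z 24 to 76 mm, centre at x = -110, y = 0 mm when home; push its near (-x) face. A spring returns it: 2 N at the start, 5 to 6 N fully in, plus 1 to 2 N for pack and gate
- wafer_pack: broad flat yellow box, small round sweets pictured on top, 46 x 96 x 22 mm (x, y, z), 60 g; origin at the centre of its underside; lies in its dispenser's bay, 96 mm side across the lane, at x = 0 of the dispenser at first, its ends under lips; a full press leaves it at about x = 62 mm on the tray
- choc_bar: slim dark wrapped chocolate bar, 27 x 92 x 9 mm, origin at the centre of its underside; lies in the bay of the other dispenser and stays there
Mind the look-alikes: they are no part of the job. Of the things like the wafer_pack, leave any that is blue; of the rest the smaller one is meant.

How it is judged:
By the outcome, as a careful person would: the job done as asked, in the order asked, and still so for the second after the job is handed in, with the robot touching nothing.
It also fails if it takes over 32 s, if anything falls off the work surface, if the arm or the gripper's body presses on something with over 40 N, if the wrist force passes 120 N, or if a joint passes its speed limit or range.

## Robot

A 7-joint arm with a two-finger parallel gripper is mounted at the origin on a cart in front of the work surface, level with it; the furniture and walls round the work are solid. World frame = base frame: x ahead of the robot, y to its left, z up, the work surface at z = 0. Lengths are in m, angles in rad, forces in N, time in s.
With the tool pointing down it reaches from about 0.4 to 0.9 m from the base axis. Payload 5.5 kg.
Tool frame: the origin (TCP) lies at the very end of the fingers, on their centre line; the grasp point (between the pads) lies 19 mm behind it; z points along the fingers, y is the direction in which the jaws open and shut (so a half turn about z gives the same grasp; the last joint's range is limited). The gripper opens to 85 mm and grips with 20 to 120 N. Pads are 22 mm wide; open, the fingers measure 114 mm over their backs; the gripper's body (76 mm by 85 mm) begins 54 mm behind the grasp point. The pads swing forward as they close: fully open they stand 13 mm farther back than shut.
Start: joints at [0.263, 0.501, -0.427, 1.55, 0.221, 1.138, -0.21], TCP at [0.65, 0, 0.231] pointing down, gripper open.
Joint ranges: [-2.88, 2.88], [-0.31, 2.03], [-1.54, 1.56], [0.2, 2.42], [-1.41, 4.55], [0.19, 2.02], [-2.57, 2.57]. Speed limits (rad/s): [2.57, 2.57, 3.14, 3.14, 3.14, 3.14, 3.14].

## Interface

Orientations are given as a unit quaternion [w, x, y, z].
In Python, from workcell import robot gives the robot as it stands.
- The arm moves only by the tool carry_out, never from a script. Its argument "deltas" is one flat list of numbers, 5 for each row, row after row: the shift along the tool's x, y, z in m, then the turn about the tool's z in rad, then the opening, from 0 (shut) to 1 (fully open). A call has 1 to 8 rows; each row is the pose to reach, as a shift and turn from the pose measured when the call began, along the tool's axes at that moment; what a row does not reach only later rows make up. A row lasts 1/10 s, in which the tool goes at most 50 mm and 8.59 degrees, less where a joint would pass 70% of its speed; a pose out of reach is approached as far as the arm can. A call with a gripper value outside its range is refused whole. The fingers move at their own pace and stop on an object; "force" is the grip in N (left out, the last holds). Time passes only in rows, so rows that repeat a pose let the fingers close. It gives the time, the measured TCP pose, the force and the opening at its end, in the units of the state.
- robot.get_obs(): the state, without advancing time (a new reading comes with each control period).
- robot.get_image(name): name is "scene" or "side" or "wrist"; returns a dict with "pixels" (400x640x3 uint8, blue, green, red), "intrinsics" (3x3 intrinsics, pixels), "cam_to_world" (4x4, takes a point from camera to world coordinates). Camera axes: x right, y down, z forward; pixel columns grow to the right and rows downward; lengths in m; the calibration is good to about 2 mm. A picture is of the moment at which its call begins. There is no depth.
- robot.job_done(): hands the job in, once; it reports no verdict.
The state is a dict: "t": time; "q": joint angles; "joint_velocities": joint speeds; "effort": joint torques, N m; "tcp_pos": TCP position; "tcp_rot": TCP orientation; "wrist_force": force on the tool from outside, world axes, zero at the start; "wrist_torque": the same for the moment, N m; "grip_width": opening from 0.0 (shut) to 1.0 (fully open).
Only numpy, scipy, OpenCV 4.12 (cv2) and the standard library are available. Lean on these libraries where they do the work, as an engineer would, in place of code of your own. Each camera call takes 0.05 s, during which the arm holds its last target.

## Working session

There is one attempt and no reset: what is moved stays moved. The work goes in short steps, Python scripts to look and compute and a tool call to move; the robot and the scene stay as the last step left them, time stands still between calls to the robot, and variables do not carry over. Pictures are saved under pics/ and viewed, and the job is handed in when it is done.

Besides the shell and the picture viewer there is one more tool, called after "Request:" as name(argument=value, ...) on one line, values as JSON. carry_out: Moves the arm, as the interface text tells. Its arguments: {"type":"object","properties":{"deltas":{"type":"array"},"force":{"type":"number"}},"required":["deltas"]}

```bash
mkdir -p pics; python3 - <<'E'
from workcell import robot
import cv2,numpy as np,pickle
d={}
for n in("scene","side","wrist"):
    r=robot.get_image(n);d[n]=r;cv2.imwrite(f"pics/{n}0.png",r["pixels"])
    print(n,np.round(r["intrinsics"],1).tolist(),np.round(r["cam_to_world"],3).tolist())
pickle.dump(d,open("d0.pkl","wb"))
o=robot.get_obs();print(o["t"],o["tcp_pos"],o["tcp_rot"],o["grip_width"],o["wrist_force"])
E
```

```text
scene [[518.5, 0.0, 317.7], [0.0, 518.5, 211.4], [0.0, 0.0, 1.0]] [[-0.85, -0.284, 0.444, -0.164], [-0.526, 0.433, -0.732, 0.97], [0.015, -0.856, -0.517, 0.775], [0.0, 0.0, 0.0, 1.0]]
side [[399.4, 0.0, 318.0], [0.0, 399.4, 196.9], [0.0, 0.0, 1.0]] [[0.846, -0.33, 0.419, -0.007], [-0.534, -0.541, 0.65, -0.827], [0.012, -0.774, -0.633, 0.794], [0.0, 0.0, 0.0, 1.0]]
wrist [[299.3, 0.0, 317.0], [0.0, 299.3, 195.7], [0.0, 0.0, 1.0]] [[1.0, 0.001, -0.002, 0.649], [0.0, -0.963, -0.268, 0.068], [-0.002, 0.268, -0.963, 0.373], [0.0, 0.0, 0.0, 1.0]]
0.15 [ 6.49490493e-01 -4.55399430e-05  2.30499811e-01] [-5.45805113e-04  7.07095781e-01  7.07117397e-01 -4.96635234e-04] 1.0011636213486121 [ 0.57449772 -0.44847322 -0.35272912]
```

View pics/scene0.png

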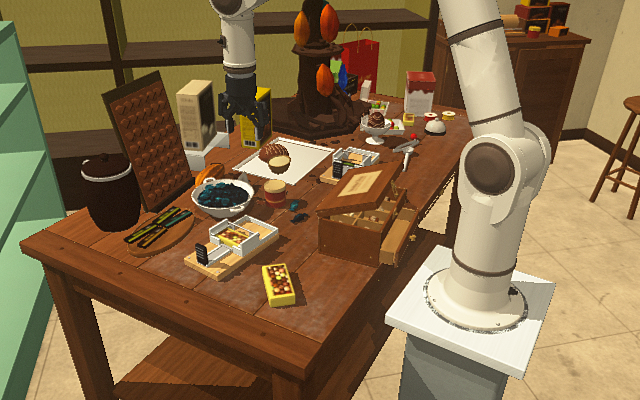

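View pics/side0.png

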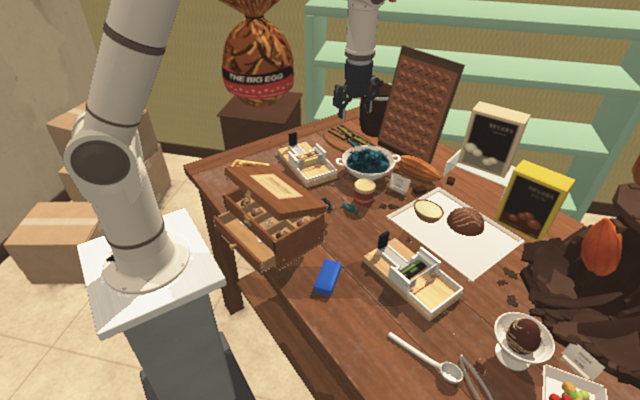

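View pics/wrist0.png

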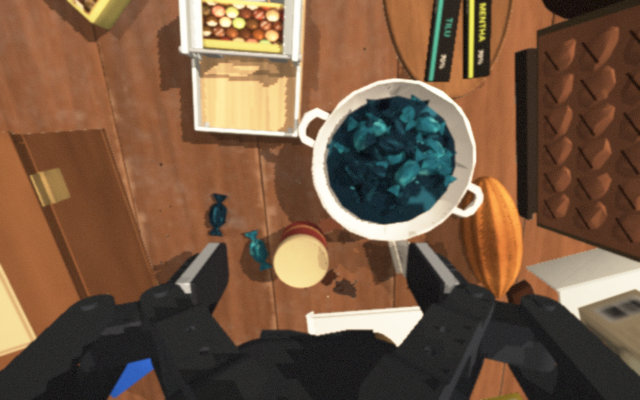

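Wafer-pack candidates are the box in the left dispenser at scene (235,238), the loose yellow box on the table at scene (280,285), and the blue box at side (327,278). The one in the dispenser fits: it is yellow and the smaller of the two yellow ones. The loose box and the blue box are decoys. The bar's dispenser is at scene (350,163). I'll confirm in an enlarged crop.

```bash
python3 - <<'E'
import cv2,pickle,numpy as np
d=pickle.load(open("d0.pkl","rb"))
a=d["scene"]["pixels"][205:310,175:305];b=d["side"]["pixels"][125:195,270:350]
a=cv2.resize(a,None,fx=4,fy=4,interpolation=cv2.INTER_CUBIC);b=cv2.resize(b,None,fx=6,fy=6,interpolation=cv2.INTER_CUBIC)
cv2.imwrite("pics/ca.png",a);cv2.imwrite("pics/cb.png",b)
E
```

```text
(no output)
```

View pics/ca.png

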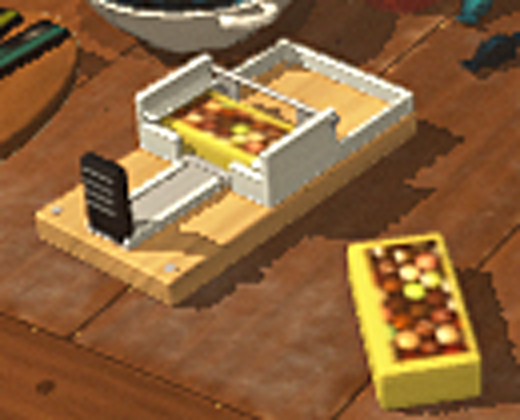

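View pics/cb.png

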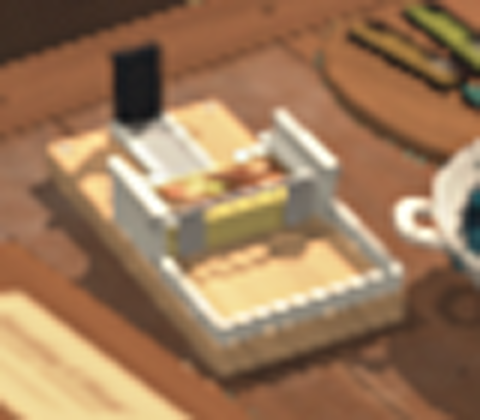

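The crop confirms it: the left dispenser holds the yellow pack with round sweets, with its black plate at the far left end. Next I cast rays for the base corners, the tray and the plate.

```bash
cat > h.py <<'E'
import numpy as np
def ray(im,u,v):
    K=im["intrinsics"];T=im["cam_to_world"]
    return T[:3,3],T[:3,:3]@np.linalg.solve(K,[u,v,1.])
def onz(im,u,v,z):
    o,r=ray(im,u,v);return o+r*(z-o[2])/r[2]
def proj(im,p):
    T=im["cam_to_world"];c=T[:3,:3].T@(np.asarray(p)-T[:3,3]);q=im["intrinsics"]@c;return q[:2]/q[2]
E
python3 - <<'E'
import pickle,numpy as np
from h import *
d=pickle.load(open("d0.pkl","rb"));s=d["scene"];e=d["side"];w=d["wrist"]
S=lambda u,v,z:onz(s,175+u/4-.4,205+v/4-.4,z)
E_=lambda u,v,z:onz(e,270+u/6-.4,125+v/6-.4,z)
P={"A":S(36,215,.02),"B":S(168,293,.02),"Rr":S(415,120,.02),
"platetop s L":S(82,155,.076),"R":S(128,172,.076),
"side base A":E_(215,100,.02),"side base B":E_(48,150,.02),"side near (108,-58)":E_(222,345,.02),"plate top side":E_(114,54,.076),"r":E_(158,46,.076)}
# wrist: tray front corners (108?) rim
P["w tray L"]=onz(w,196,130,.034);P["w tray R"]=onz(w,299,135,.034)
for k,v in P.items():print(k,np.round(v*1000))
E
```

```text
A [639. 269.  20.]
B [522. 284.  20.]
Rr [507.  59.  20.]
platetop s L [599. 264.  76.]
R [565. 262.  76.]
side base A [639. 265.  20.]
side base B [525. 268.  20.]
side near (108,-58) [514.  50.  20.]
plate top side [568. 261.  76.]
r [594. 255.  76.]
w tray L [514.  49.  34.]
w tray R [629.  43.  34.]
```

The measurements agree with the given sizes: the end edge is about 116 mm and the length about 222 mm. The two views put the plate centre near (0.582, 0.261). The push direction is about (-0.06, -1.0). I'll move the shut gripper high and behind the plate.

Request:
carry_out(deltas=[0.04,-0.01,0,0.01,0,0.08,-0.02,0,0.02,0,0.12,-0.03,0,0.03,0,0.16,-0.04,0,0.04,0,0.2,-0.05,0,0.05,0,0.24,-0.06,0,0.06,0,0.28,-0.066,0,0.06,0,0.32,-0.066,0,0.06,0], force=40)

```text
t: 0.95
tcp_pos: [0.5822, 0.3216, 0.2304]
tcp_rot: [-0.001, 0.728, 0.686, -0.001]
wrist_force: [0.9, -0.8, 0.5]
grip_width: -0.005
```

```bash
python3 - <<'E'
from workcell import robot
import cv2,numpy as np,pickle
d={}
for n in("scene","side","wrist"):
    r=robot.get_image(n);d[n]=r;cv2.imwrite(f"pics/{n}1.png",r["pixels"])
pickle.dump(d,open("d1.pkl","wb"))
o=robot.get_obs();print(o["t"],o["tcp_pos"],o["tcp_rot"],o["grip_width"],o["wrist_force"])
E
```

```text
1.1 [0.58127915 0.324499   0.23021102] [-1.80070134e-03  7.25709250e-01  6.87999068e-01 -3.52076195e-04] -0.0022801391864559397 [-0.17000233 -0.82533724  0.43343576]
```

View pics/wrist1.png

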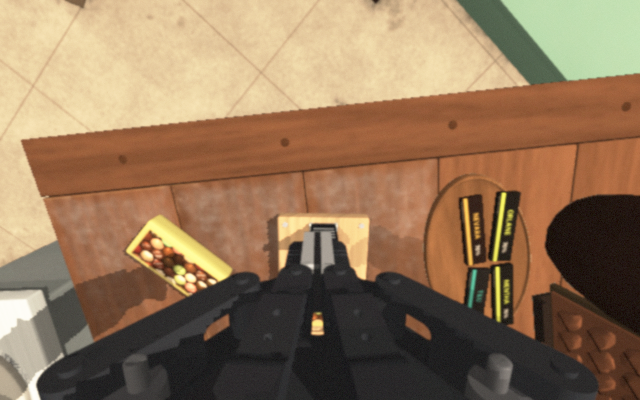

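View pics/scene1.png

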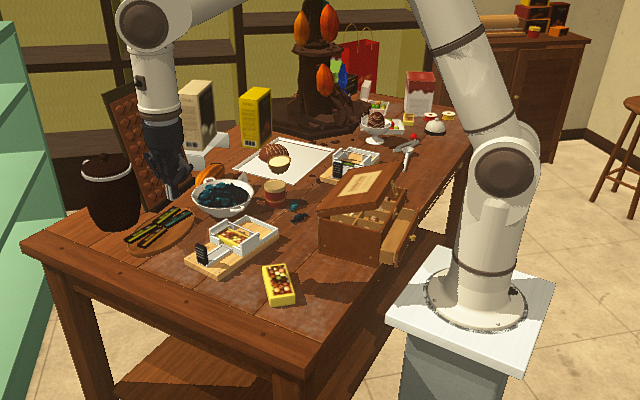

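```bash
python3 - <<'E'
import pickle,numpy as np,cv2
from h import *
d=pickle.load(open("d1.pkl","rb"));w=d["wrist"]
cv2.imwrite("pics/cw.png",cv2.resize(w["pixels"][200:290,260:390],None,fx=6,fy=6,interpolation=cv2.INTER_CUBIC))
for u,v,z in((279,215,.02),(369,216,.02),(311,225,.076),(336,225,.076)):print(np.round(1000*onz(w,u,v,z)))
print(proj(w,[.5813,.3245,.230]))
E
```

```text
[529. 276.  20.]
[641. 270.  20.]
[570. 283.  76.]
[597. 281.  76.]
[320.38326233 254.0828036 ]
```

View pics/cw.png

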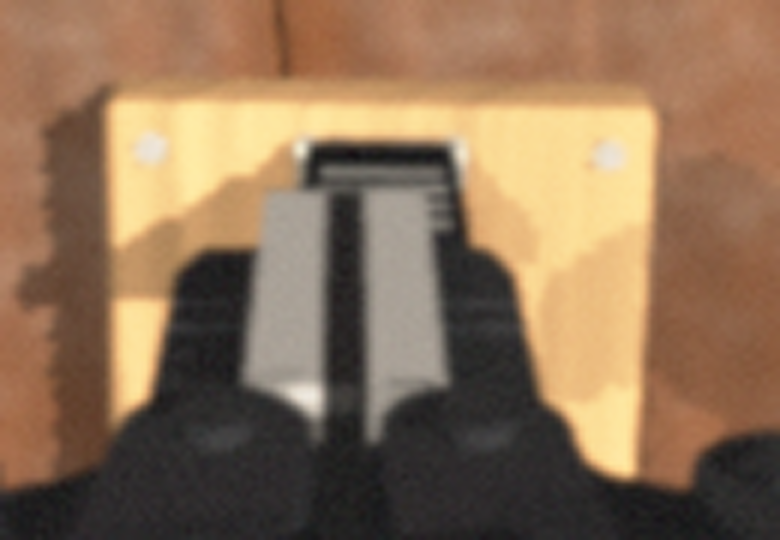

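The wrist crop shows the plate upright and aligned with the shut fingers. The end corners fall at (529,276) and (641,270) mm, a slope of -0.054, which matches the tool's yaw. The tool needs about 5 mm more in world x. Then it goes down behind the plate.

Request:
carry_out(deltas=[-0.003,0.002,0.03,0,0,-0.006,0.004,0.06,0,0,-0.01,0.005,0.09,0,0,-0.01,0.005,0.12,0,0,-0.01,0.005,0.15,0,0,-0.01,0.005,0.175,0,0,-0.01,0.005,0.188,0,0,-0.01,0.005,0.188,0,0])

```text
t: 1.9
tcp_pos: [0.5841, 0.3124, 0.0398]
tcp_rot: [-0.002, 0.726, 0.688, -0.003]
wrist_force: [-0.4, -0.4, -1.0]
grip_width: 0.003
```

```bash
python3 - <<'E'
from workcell import robot
import cv2,numpy as np,pickle
d={}
for n in("scene","side"):
    r=robot.get_image(n);d[n]=r
pickle.dump(d,open("d2.pkl","wb"))
a=cv2.resize(d["scene"]["pixels"][170:290,140:290],(600,480),interpolation=cv2.INTER_CUBIC)
b=cv2.resize(d["side"]["pixels"][100:200,250:375],(750,600),interpolation=cv2.INTER_CUBIC)
cv2.imwrite("pics/a2.png",a);cv2.imwrite("pics/b2.png",b)
o=robot.get_obs();print(o["t"],o["tcp_pos"],o["tcp_rot"],o["grip_width"],o["wrist_force"])
E
```

```text
2.0 [0.58587965 0.31444616 0.04290449] [-1.64702492e-03  7.25976568e-01  6.87717464e-01  1.61249859e-05] -0.002536311643489089 [-0.52488457  0.52005554 -0.16251795]
```

View pics/a2.png

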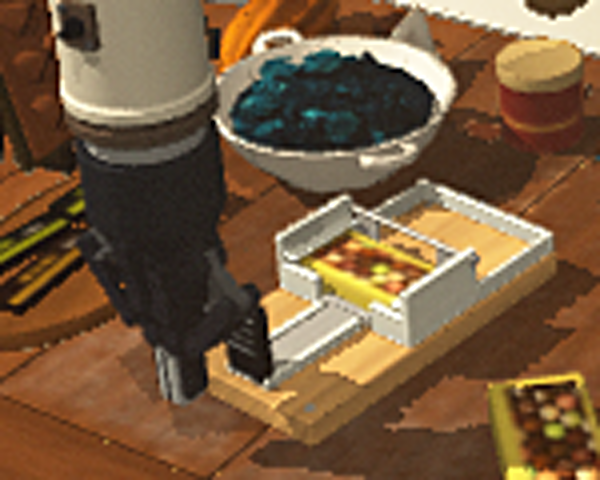

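View pics/b2.png

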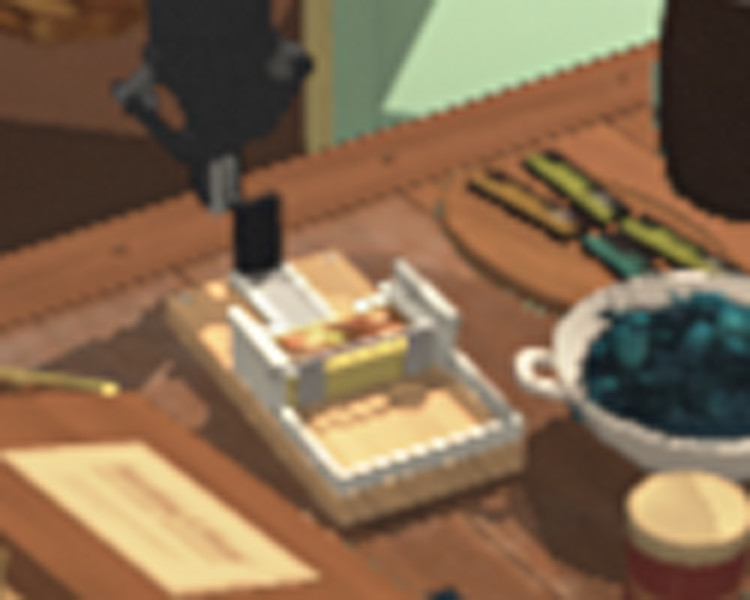

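The fingers stand clear behind the plate at z 43 mm, in line with it. Now the approach and first contact.

Request:
carry_out(deltas=[-0.01,0,0,0,0,-0.02,0,0,0,0,-0.028,0,0,0,0,-0.034,0,0,0,0,-0.04,0,0,0,0,-0.046,0,0,0,0,-0.05,0,0,0,0,-0.05,0,0,0,0])

```text
t: 2.8
tcp_pos: [0.5835, 0.2647, 0.0432]
tcp_rot: [-0.002, 0.726, 0.688, 0.001]
wrist_force: [1.0, 1.3, 2.5]
grip_width: -0.0
```

```bash
cat > look.py <<'E'
import sys
from workcell import robot
import cv2,numpy as np,pickle
n=sys.argv[1];d={}
for k in("scene","side"): d[k]=robot.get_image(k)
pickle.dump(d,open(f"d{n}.pkl","wb"))
a=cv2.resize(d["scene"]["pixels"][190:290,170:290],(480,400),interpolation=cv2.INTER_CUBIC)
b=cv2.resize(d["side"]["pixels"][120:200,270:350],(400,400),interpolation=cv2.INTER_CUBIC)[:,:310]
cv2.imwrite(f"pics/c{n}.png",np.hstack([a,b]))
o=robot.get_obs();print(o["t"],o["tcp_pos"],o["grip_width"],o["wrist_force"])
E
python3 look.py 3
```

```text
2.9 [0.58342865 0.26465308 0.04308633] -0.004200001626940084 [1.53686115 1.89898972 2.25636988]
```

View pics/c3.png

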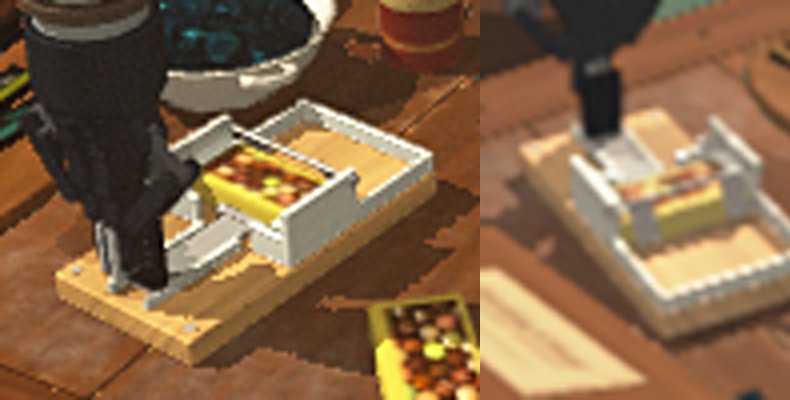

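Contact is made and the slide is about 13 mm in. I continue the press.

Request:
carry_out(deltas=[-0.006,0,0,0,0,-0.012,0,0,0,0,-0.018,0,0,0,0,-0.024,0,0,0,0,-0.03,0,0,0,0,-0.036,0,0,0,0,-0.042,0,0,0,0,-0.045,0,0,0,0])

```text
t: 3.7
tcp_pos: [0.5806, 0.2218, 0.0431]
tcp_rot: [-0.002, 0.725, 0.688, 0.001]
wrist_force: [1.7, 7.2, -0.7]
grip_width: -0.0
```

```bash
python3 look.py 4
```

```text
3.8 [0.58052515 0.221244   0.04309989] -0.0012568169719269725 [0.29315024 4.96355753 1.10822125]
```

View pics/c4.png

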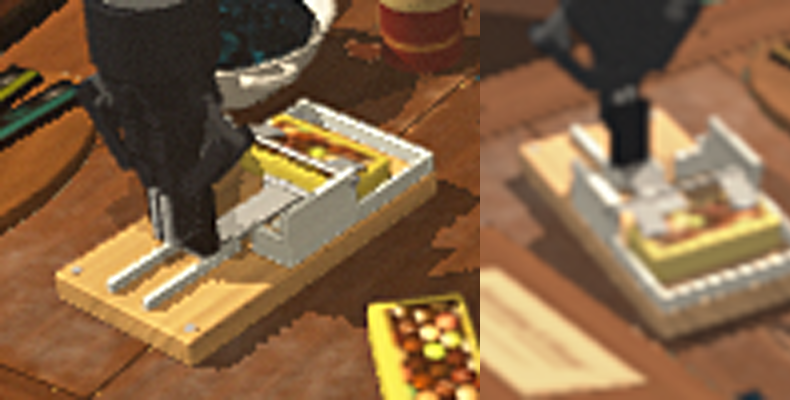

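The pack is part way out, with the gate still resting on it. The force is about 5 N. I press on in small steps to the stop.

Request:
carry_out(deltas=[-0.003,0,0,0,0,-0.006,0,0,0,0,-0.008,0,0,0,0,-0.008,0,0,0,0])

```text
t: 4.2
tcp_pos: [0.5801, 0.2152, 0.0432]
tcp_rot: [-0.003, 0.725, 0.689, 0.002]
wrist_force: [0.6, 6.4, -0.7]
grip_width: -0.002
```

```bash
python3 look.py 5
```

```text
4.3 [0.58013412 0.21521045 0.04317059] -0.003015870632666359 [ 1.26582561  5.68747874 -1.19580854]
```

View pics/c5.png

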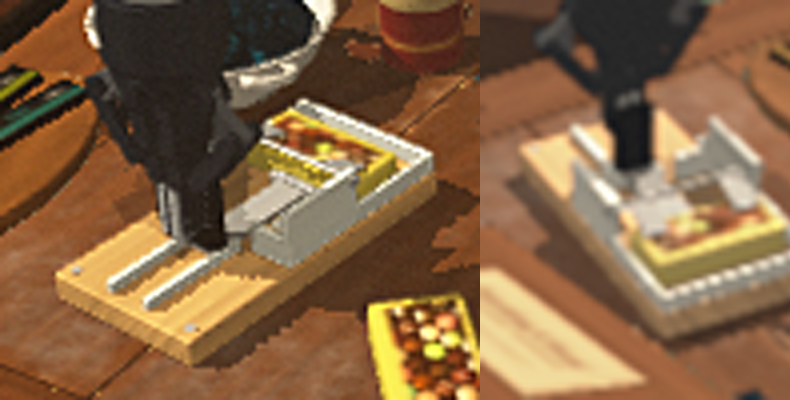

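Still spring-level force (about 6 N), so the stop isn't reached yet.

Request:
carry_out(deltas=[-0.002,0,0,0,0,-0.004,0,0,0,0,-0.005,0,0,0,0,-0.005,0,0,0,0])

```text
t: 4.7
tcp_pos: [0.5799, 0.2124, 0.0432]
tcp_rot: [-0.004, 0.725, 0.689, 0.003]
wrist_force: [2.1, 6.1, -1.8]
grip_width: 0.0
```

```bash
python3 look.py 6
```

```text
4.8 [0.57995128 0.21245166 0.04321299] 0.004337971969484454 [ 1.58771175  6.30518859 -1.02895255]
```

Request:
carry_out(deltas=[-0.003,0,0,0,0,-0.005,0,0,0,0,-0.006,0,0,0,0,-0.006,0,0,0,0])

```text
t: 5.2
tcp_pos: [0.5799, 0.2122, 0.0434]
tcp_rot: [-0.005, 0.723, 0.691, 0.007]
wrist_force: [3.9, 12.1, -5.0]
grip_width: -0.003
```

```bash
python3 look.py 7
```

```text
5.3 [0.57993204 0.21219747 0.04337718] 0.0037336918437606724 [ 3.95127922 12.0156037  -5.08511156]
```

View pics/c7.png

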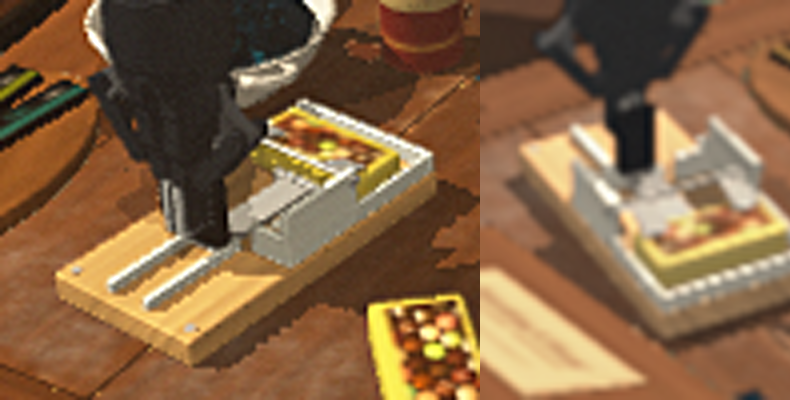

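The hard stop is reached: y stayed at 0.212 while the force rose from 6 to 12 N, which matches the expected 65 mm of travel. Now I back off steadily so the ejector follows home.

Request:
carry_out(deltas=[0.008,0,0,0,0,0.018,0,0,0,0,0.028,0,0,0,0,0.038,0,0,0,0,0.048,0,0,0,0,0.058,0,0,0,0,0.068,0,0,0,0,0.08,0,0,0,0])

```text
t: 6.1
tcp_pos: [0.5834, 0.292, 0.0445]
tcp_rot: [-0.005, 0.723, 0.69, 0.006]
wrist_force: [-0.6, -0.6, 1.2]
grip_width: -0.0
```

Request:
carry_out(deltas=[0.015,0,0,0,0,0.025,0,0,0,0,0.03,0,0,0,0,0.03,0,0,0,0])

```text
t: 6.5
tcp_pos: [0.5844, 0.3233, 0.0449]
tcp_rot: [-0.005, 0.723, 0.691, 0.006]
wrist_force: [0.4, -1.1, -0.3]
grip_width: 0.002
```

```bash
python3 look.py 8
```

```text
6.6 [0.58482641 0.32135752 0.04470689] -0.0001338495921713616 [ 1.60152673 -0.35839215 -0.24869302]
```

View pics/c8.png

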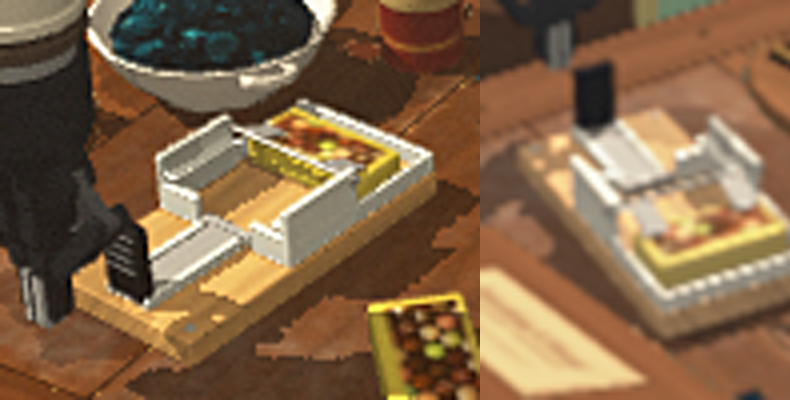

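The plate is back, the bay is empty and the pack is on the tray. I check that the plate is really home, then measure where the pack lies.

```bash
python3 - <<'E'
import pickle,numpy as np,cv2
from h import *
d0=pickle.load(open("d0.pkl","rb"));d8=pickle.load(open("d8.pkl","rb"))
for n,(r0,r1,c0,c1) in {"side":(128,150,284,300),"scene":(236,272,193,212)}.items():
    for d in(d0,d8):
        g=d[n]["pixels"][r0:r1,c0:c1].max(2);m=(g<70)
        ys,xs=np.nonzero(m);print(n,m.sum(),xs.mean()+c0,ys.mean()+r0,xs.min()+c0,xs.max()+c0)
# pack top corners, scene crop /4 +170,190, top z=.042
im=d8["scene"]
O=np.array([.5755,.152]);X=np.array([-.055,-.9985]);Y=np.array([.9985,-.055])
for u,v in((275,112),(400,156),(372,172),(250,143)):
    p=onz(im,170+u/4-.4,190+v/4-.4,.042)[:2]; print(np.round(1000*p),"disp",np.round(1000*np.array([(p-O)@X,(p-O)@Y])))
E
```

```text
side 104 291.6442307692308 137.85576923076923 284 296
side 97 292.2371134020619 138.5979381443299 288 296
scene 162 201.87037037037038 253.87654320987656 195 207
scene 221 200.19909502262445 252.13574660633483 193 207
[624.  78.] disp [72. 53.]
[523.  76.] disp [ 79. -49.]
[526. 100.] disp [ 54. -46.]
[613. 116.] disp [34. 40.]
```

Request:
carry_out(deltas=[0,0,-0.03,0,0,0,0,-0.06,0,0,0,0,-0.09,0,0,0,0,-0.12,0,0,0,0,-0.15,0,0,0,0,-0.15,0,0,0,0,-0.15,0,0,0,0,-0.15,0,0])

```text
t: 7.4
tcp_pos: [0.5842, 0.3179, 0.1935]
tcp_rot: [-0.005, 0.724, 0.69, 0.004]
wrist_force: [-0.1, -0.3, 0.8]
grip_width: 0.0
```

```bash
python3 look.py 9; python3 - <<'E'
import pickle,cv2,numpy as np
d0=pickle.load(open("d0.pkl","rb"));d=pickle.load(open("d9.pkl","rb"))
for n,(r0,r1,c0,c1) in {"side":(128,150,284,300),"scene":(236,272,193,212)}.items():
    for q in(d0,d):
        g=q[n]["pixels"][r0:r1,c0:c1].max(2);ys,xs=np.nonzero(g<70);print(n,len(xs),xs.mean()+c0,ys.mean()+r0)
a=np.hstack([cv2.resize(q["side"]["pixels"][220:320,350:475],(375,300)) for q in(d0,d)]);cv2.imwrite("pics/bar9.png",a)
E
```

```text
7.5 [0.58390962 0.3182731  0.19302005] 0.0013710511858258552 [-0.15493337 -0.62374592 -0.21165808]
side 104 291.6442307692308 137.85576923076923
side 104 291.6442307692308 137.85576923076923
scene 162 201.87037037037038 253.87654320987656
scene 165 201.73333333333332 253.72727272727272
```

View pics/c9.png

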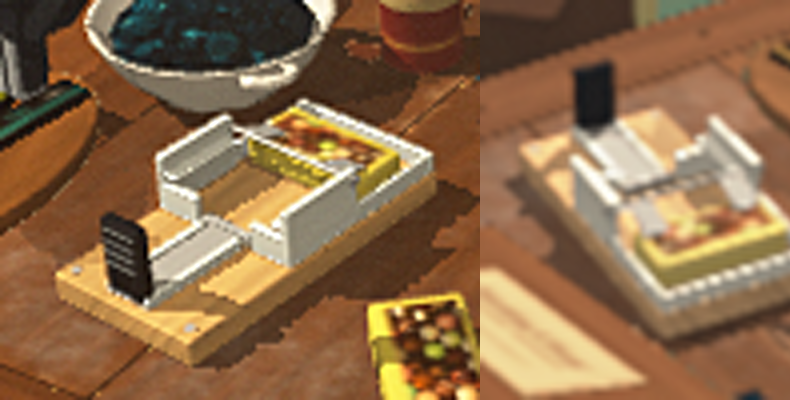

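View pics/bar9.png

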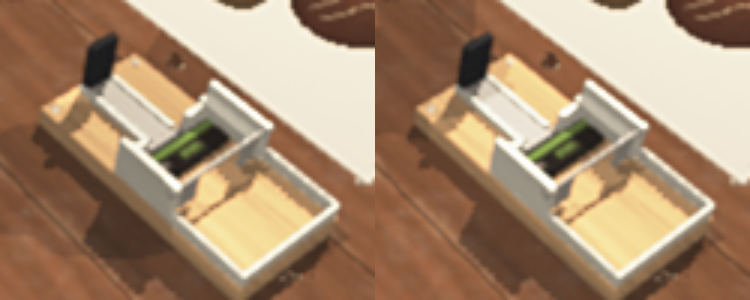

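The plate's side-view pixels are identical to the start, so the ejector is home. The bar's dispenser is unchanged. I hand the job in.

```bash
python3 - <<'E'
from workcell import robot
print(robot.job_done())
E
```

```text
the job is handed in; nothing more can be done
None
```

The wafer pack is out on its dispenser's tray and the ejector is fully back home; the job was handed in at about 7.5 s. I pressed the thumb plate of the left dispenser with the shut fingers, to the hard stop. There the TCP held at y = 0.212 m while the force rose from 6 to 12 N. I then backed off and lifted clear.

**Last checks:**
- **Ejector:** the plate's side-view pixels are identical to the start. In the scene view they agree to about 0.2 px.
- **Pack:** it lies on the tray at about x = 62–66 mm by my corner rays (62 expected), with the gate flaps resting on it. Two of the four corners came out inconsistent, at x = 72 and 34 mm. The other two and the pictures agree.
- **Left alone:** the chocolate bar in its dispenser looks unchanged. I never moved near the larger loose yellow box or the blue one.
- **One disagreement:** an earlier plate check, with the arm still in view, was off by up to 1.7 px. It cleared once the arm had lifted.

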